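Switch the suction line to port three on an H-gate selector

TASK

On the blue vacuum selector box, push the orange-knobbed lever through its H-shaped gate: out of the left-hand leg to the cross channel, across to the right, then forward (away from the robot) fully home into the third slot, the one with the green field, and leave it there. Push it gently with closed fingertips or the outside of the fingers: do not pinch or grip it. Leave the bottle, the culture flask and the tip box where they are.

Things in the scene. Friction and masses are not known exactly. Their poses are not given: they have to be found in the camera images.
- selector: Fixed blue box, 170 (x) by 150 (y) by 80 mm high, with a white top plate that has an H-shaped cut-out in its middle. Origin at the centre of its underside; x is 'forward' (away from the robot, turned by up to 0.4 rad), y left, z up. Four short hose stubs stick out 22 mm from its far face.
- gate_center (a point): Middle of the H in the plate's top face, 80 mm above the table; axes as the box. Two legs run along x, centred at y = +15 and -15 mm, ending at x = +-22.5 mm; one cross channel along y at x = 0 joins them. All channels are 16 mm wide; the corners into the cross channel are rounded to 4 mm.
- slot3 (a point): Where the stem passes the plate when fully home in the third slot: box x +18, y -15 mm, plate top. Slots: first far left (+x, +y), second near left (-x, +y), third far right (+x, -y), fourth near right (-x, -y). Beside each a field with one to four pips: green with white pips at the third, grey with black pips at the others.
- pivot (a point): Point inside the box, 17 mm above its underside, about which the lever tilts both ways. The 9 mm steel stem is guided by the gate 60 mm above it with 3.5 mm play either side; the knob is 133 mm from it, so moves about 2.2 times as far as the stem in the gate.
- knob (a point): Centre of the orange ball knob, 32 mm diameter; 150 mm above the table when upright. From gate_center it goes about 39 mm forward or back at the ends of a leg, 32 mm left or right in a leg; it can cross only within 7 mm of x = 0. Starts anywhere along the left leg, stays where left; 2 to 3 N at the knob moves it.
- lever_forward (a joint): Tilt of the lever along the legs, rad: 0 = in line with the cross channel, positive = forward (box +x); about +0.29 = fully home in the first or third slot, about -0.29 = at the end of the second or fourth.
- lever_across (a joint): Tilt of the lever across, rad: positive = to the right (box -y); about -0.25 in the left leg (first and second slots), about +0.25 in the right leg (third and fourth), each give or take 0.06 of play.
- bottle_mid (a point): Centre of a loose amber bottle with blue cap, 66 mm diameter, 150 mm high, standing to the right of the box. Leave alone.
- flask_mid (a point): A loose pale pink, clear-walled culture flask with a yellow screw cap, lying flat left of the box: body 105 by 80 by 36 mm, 145 mm long over the cap, cap towards its own +x; the point is 18 mm above the table, 20 mm from the body's middle towards the cap. Leave alone.
- tipbox_mid (a point): Centre of a loose closed tip box, blue with a grey lid, 87 by 122 by 70 mm high, standing beyond the box. Leave alone.

How it is judged:
By the outcome, as a careful person would: the job done as asked, in the order asked, and still so for the second after the job is handed in, with the robot touching nothing.
It also fails if it takes over 64 s, if anything falls off the work surface, if the arm or the gripper's body presses on something with over 40 N, if the wrist force passes 120 N, or if a joint passes its speed limit or range.

ROBOT

A 6-joint arm with a two-finger parallel gripper is mounted at the origin on the work surface. World frame = base frame: x ahead of the robot, y to its left, z up, the work surface at z = 0. Lengths are in m, angles in rad, forces in N, time in s.
With the tool pointing down it reaches from about 0.4 to 0.825 m from the base axis. Payload 7 kg.
Tool frame: the origin (TCP) lies midway between the tips of the shut fingers; the grasp point (between the pads) lies 19 mm behind it; z points along the fingers, y is the line along which they close (so a half turn about z gives the same grasp; the last joint's range is limited). The gripper opens to 85 mm and grips with 20 to 120 N. Pads are 22 mm wide; open, the fingers measure 114 mm over their backs; the gripper's body (76 mm by 85 mm) begins 54 mm behind the grasp point. The pads swing forward as they close: fully open they stand 13 mm farther back than shut.
Start: joints at [-0.939, 0.359, 0.012, 0, -1.224, -0.288], TCP at [0.227, -0.635, 0.231] pointing down, gripper open.
Joint ranges: [-3.07, 3.07], [-1.43, 2.12], [-1.02, 1.25], [-3.03, 1.67], [-3.05, -0], [-3.03, 3.03]. Speed limits (rad/s): [2.39, 2.39, 3.01, 3.14, 3.14, 3.14].

INTERFACE

Orientations are given as a unit quaternion [x, y, z, w].
In Python, from plant import robot, eoat, optics gives the robot as it stands. Calls block until the motion is done:
- robot.goto(position, orientation): joint-space move of the TCP to a pose.
- robot.move_linear(position, rot=None, vel=0.15, max_force=None): straight line of the TCP; rot=None keeps the orientation; vel is the mean speed in m/s. With max_force (N) it stops when the force on the tool has changed by that much, and returns True; else False.
- robot.goto_joints(angles): joint-space move.
- eoat.grip(opening, effort=None): opening from 0.0 (shut) to 1.0 (fully open); effort is the grip in N (None keeps the last); returns when the fingers have stopped.
- robot.wait(seconds).
- robot.ik(position, orientation): joint angles nearest the present ones, or None.
- robot.observe(): the state.
- optics.capture(name): name is "scene" or "top" or "wrist"; returns a dict with "pixels" (400x640x3 uint8, red, green, blue), "range_z" (400x640 float32, m along the optical axis (not along the pixel's ray), 0 where there is no reading), "fx", "fy", "cx", "cy" (pixels), "camera_from_world" (4x4, takes a point from world to camera coordinates); the wrist camera has in their place "mount" (4x4, takes a point from camera to tool coordinates, whose origin is the TCP and whose axes are the flange's). Camera axes: x right, y down, z forward; pixel columns grow to the right and rows downward; lengths in m; the calibration is good to about 2 mm. The wrist camera is an equidistant fisheye: a pixel r from the principal point sees the ray r / f radians off the axis. A picture is of the moment at which its call begins: read the wrist's pose just before it.
A pose or a line that the arm cannot do raises robot.MotionError and nothing moves.
- robot.hand_in(): hands the job in; it is judged then, once.
The state is a dict: "time": time; "joint_positions": joint angles; "qd": joint speeds; "joint_torque": joint torques, N m; "eef_pos": TCP position; "eef_rot": TCP orientation; "force": force on the tool from outside, world axes, zero at the start; "wrist_torque": the same for the moment, N m; "gripper_width": opening from 0.0 (shut) to 1.0 (fully open); "gripper_force": force on a finger pad.
Only numpy, scipy, OpenCV 4.12 (cv2) and the standard library are available. Lean on these libraries where they do the work, as an engineer would, in place of code of your own. Each camera call takes 0.05 s, during which the arm holds its last target. There are 200 camera calls.

## Working session

There is one attempt and no reset: what is moved stays moved. The work goes in short steps, each a Python script; the robot and the scene stay as the last script left them, time stands still between calls to the robot, and variables do not carry over. Pictures are saved under pics/ and viewed, at most 10 in all, crops included, and the job is handed in when it is done.

```bash
mkdir -p pics; ls
cat > h.py <<'E'
import numpy as np, cv2
from plant import robot, eoat, optics
def world(c):
    z=c["range_z"]; v,u=np.mgrid[:z.shape[0],:z.shape[1]]
    P=np.stack([(u-c["cx"])/c["fx"]*z,(v-c["cy"])/c["fy"]*z,z],-1)
    T=np.linalg.inv(c["camera_from_world"]); W=P@T[:3,:3].T+T[:3,3]; W[z==0]=np.nan
    return W
E
python3 - <<'E'
from h import *
for n in("top","scene"):
    c=optics.capture(n); cv2.imwrite(f"pics/{n}0.png",c["pixels"][...,::-1])
    W=world(c); np.save(n+"W.npy",W); np.save(n+"P.npy",c["pixels"])
    print(n,c["fx"],c["cx"],c["cy"],np.linalg.inv(c["camera_from_world"]).round(3).tolist())
print(robot.observe())
E
```

```text
pics
top 453.582165706773 315.65971776628584 193.9005527475047 [[0.025, -0.99, 0.139, 0.521], [-0.999, -0.029, -0.024, 0.055], [0.028, -0.138, -0.99, 0.967], [0.0, 0.0, 0.0, 1.0]]
scene 413.60359105277576 322.62723623383266 196.92491272950045 [[-0.193, 0.707, -0.68, 1.226], [0.981, 0.147, -0.125, 0.141], [0.012, -0.692, -0.722, 0.755], [0.0, 0.0, 0.0, 1.0]]
{'time': 0.1, 'joint_positions': array([-9.38906106e-01,  3.59308655e-01,  1.11553442e-02, -2.97734181e-04,
       -1.22410971e+00, -2.88091414e-01]), 'qd': array([-1.27243929e-03, -1.59005486e-03,  3.36859555e-03, -5.60994830e-05,
       -2.30168684e-04,  2.26460014e-03]), 'joint_torque': array([-3.05847941e-03, -5.84764123e+01,  2.94108528e+01,  6.95444897e+00,
       -3.12430835e-03, -1.23232070e-05]), 'eef_pos': array([ 0.22733971, -0.63510596,  0.23046571]), 'eef_rot': array([-1.71004080e-01,  9.85270038e-01,  7.19259673e-04, -2.00138183e-04]), 'force': array([ 0.30043733, -0.26381931,  1.02291971]), 'wrist_torque': array([ 8.60378269e-03, -9.81342397e-05, -4.70410626e-03]), 'gripper_force': 0.0, 'gripper_width': 0.99921227374005}
```

View pics/top0.png

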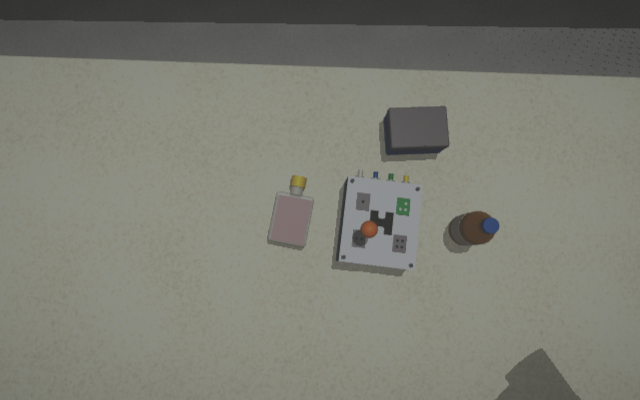

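View pics/scene0.png

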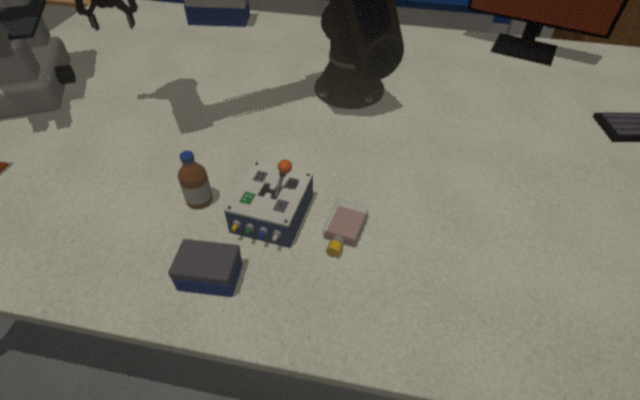

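The top view shows the plate with corners at about (347,178), (422,185), (413,268) and (339,262). The orange knob is at (369,229), on the near side of the left leg, and the green field is at (403,206). The bottle is on the right at (475,228), the flask on the left at (292,218) and the tip box beyond at (417,130).

```bash
cat >> h.py <<'E'
from scipy.optimize import least_squares
def knob(n="top",full=False):
    c=optics.capture(n); W=world(c); p=c["pixels"].astype(int)
    hsv=cv2.cvtColor(c["pixels"],cv2.COLOR_RGB2HSV)
    m=(hsv[...,0]<14)&(hsv[...,1]>150)&(hsv[...,2]>90)&(W[...,2]>.11)&(W[...,2]<.18)
    m&=(np.hypot(W[...,0]-GC[0],W[...,1]-GC[1])<.075)
    Q=W[m]
    if len(Q)<15: return None,len(Q)
    f=lambda x: np.linalg.norm(Q-x,axis=1)-.016
    r=least_squares(f,Q.mean(0)-[0,0,.01],loss="soft_l1",f_scale=.002)
    return r.x,len(Q)
def tobox(p):
    d=np.asarray(p)[:2]-GC; return np.array([EX@d,EY@d])
E
python3 - <<'E'
import numpy as np,cv2
for n in("top","scene"):
    W=np.load(n+"W.npy")
    P=np.load(n+"P.npy"); hsv=cv2.cvtColor(P,cv2.COLOR_RGB2HSV)
    for nm,lo,hi in(("plate",.072,.088),):
        m=(W[...,2]>lo)&(W[...,2]<hi)&(abs(W[...,0]-.48)<.16)&(abs(W[...,1]+.08)<.13)
        k,l,s,ce=cv2.connectedComponentsWithStats(m.astype(np.uint8)); i=1+s[1:,4].argmax()
        Q=W[l==i]; print(n,nm,len(Q),cv2.minAreaRect((Q[:,:2]*1000).astype(np.float32)),np.median(Q[:,2]))
        print(s[i])
    m=(hsv[...,0]<14)&(hsv[...,1]>150)&(W[...,2]>.11)&(W[...,2]<.18)&(abs(W[...,0]-.5)<.12)
    Q=W[m]; print("knob",len(Q),np.nanmedian(Q,0),Q.min(0),Q.max(0))
    m=(hsv[...,0]>50)&(hsv[...,0]<75)&(hsv[...,1]>150)&(W[...,2]>.07)&(W[...,2]<.09); print("green",W[m].mean(0),m.sum())
    for nm,r in(("bottle",(slice(205,250),slice(445,502))),):
        if n=="top":
            Q=W[r].reshape(-1,3);Q=Q[Q[:,2]>.1];print(nm,Q.min(0),Q.max(0))
E
```

```text
top plate 4500 ((578.3104248046875, -95.36085510253906), (151.2371826171875, 137.3088836669922), 84.5864486694336) 0.0784515065663342
[ 338  198   83   72 4500]
knob 83 [ 0.57624752 -0.06406116  0.15659259] [ 0.56733826 -0.07349445  0.15378132] [ 0.58548188 -0.05379916  0.16006774]
green [nan nan nan] 0
bottle [ 0.56252762 -0.30986677  0.10005242] [ 0.61704114 -0.25821016  0.15290689]
scene plate 2329 ((577.1188354492188, -96.40032958984375), (151.38966369628906, 139.9141082763672), 84.23727416992188) 0.08109022709037428
[ 230  161   83   50 2329]
knob 107 [ 0.58529315 -0.06245852  0.15456032] [ 0.57261862 -0.07455665  0.14290026] [ 0.59271476 -0.05008568  0.16211097]
green [-0.42808627  0.61892094  0.08218218] 5<stdin>:12: RuntimeWarning: Mean of empty slice.
  ret = um.true_divide(
```

Run:
```python
import numpy as np,cv2
from scipy.optimize import least_squares
for n in("top","scene"):
    W=np.load(n+"W.npy"); P=np.load(n+"P.npy"); hsv=cv2.cvtColor(P,cv2.COLOR_RGB2HSV)
    m=(W[...,2]>.074)&(W[...,2]<.086)&(abs(W[...,0]-.6)<.13)&(abs(W[...,1]+.1)<.13)
    k,l,s,ce=cv2.connectedComponentsWithStats(m.astype(np.uint8)); i=1+s[1:,4].argmax()
    Q=W[l==i]; print(n,len(Q),cv2.minAreaRect((Q[:,:2]*1000).astype(np.float32)),np.median(Q[:,2]))
    m=(hsv[...,0]<14)&(hsv[...,1]>150)&(W[...,2]>.11)&(W[...,2]<.18)&(abs(W[...,0]-.6)<.12)&(abs(W[...,1]+.08)<.1)
    Q=W[m]; r=least_squares(lambda x:np.linalg.norm(Q-x,axis=1)-.016,Q.mean(0)-[0,0,.01],loss="soft_l1",f_scale=.002); print("knob",r.x,np.sqrt(np.mean(r.fun**2)))
    m=(abs(hsv[...,0].astype(int)-62)<14)&(hsv[...,1]>120)&(W[...,2]>.07)&(W[...,2]<.09)&(abs(W[...,0]-.6)<.12); print("green",W[m].mean(0) if m.any() else 0,m.sum())
    for nm,cx,cy,zl in(("tip",.75,-.16,.03),("flask",.58,.1,.015),("bottle",.6,-.28,.1)):
        m=(abs(W[...,0]-cx)<.09)&(abs(W[...,1]-cy)<.1)&(W[...,2]>zl)
        if nm=="tip": m&=W[...,0]>.69
        if m.any(): print(nm,W[m].min(0).round(3),W[m].max(0).round(3))
```

```text
top 5940 ((594.716796875, -96.8639907836914), (151.01788330078125, 170.31527709960938), 84.35065460205078) 0.07844536979502498
knob [ 0.57615941 -0.06250606  0.14279784] 0.0011994272183555301
green 0 0
tip [ 0.69  -0.238  0.03 ] [ 0.84  -0.06   0.075]
flask [0.544 0.037 0.016] [0.67  0.128 0.041]
bottle [ 0.563 -0.31   0.1  ] [ 0.617 -0.258  0.153]
scene 3366 ((594.481689453125, -98.2914810180664), (151.43875122070312, 174.7988739013672), 84.15655517578125) 0.08102896645291069
knob [ 0.5753366  -0.06519522  0.14539668] 0.0011693654400453263
green [ 0.63443324 -0.13691467  0.08184026] 15
tip [ 0.69 -0.24  0.03] [ 0.84  -0.06   0.075]
flask [0.545 0.036 0.015] [0.67  0.128 0.041]
bottle [ 0.567 -0.315  0.1  ] [ 0.617 -0.259  0.154]
```

```bash
cat >> h.py <<'E'
YAW=-.1; GC=np.array([.5945,-.0975]); EX=np.array([np.cos(YAW),np.sin(YAW)]); EY=np.array([-EX[1],EX[0]])
def W3(x,y,z): return [*(GC+x*EX+y*EY),z]
def rot(k):
    a=(YAW+k*np.pi)/2; return [np.cos(a),np.sin(a),0,0]
def look():
    for n in("top","scene"):
        k,c=knob(n); print(n,c,None if k is None else (tobox(k)*1e3).round(1))
def st():
    o=robot.observe(); print("t",round(o["time"],2),"tcp",(tobox(o["eef_pos"])*1e3).round(1),o["eef_pos"][2].round(3),"F",o["force"].round(1))
ZP=.130
E
python3 - <<'E'
from h import *
eoat.grip(0.0)
best=min((0,1),key=lambda k:9 if (q:=robot.ik(W3(-.085,.0315,.25),rot(k))) is None else abs(q[5]-robot.observe()["joint_positions"][5]))
print("k",best); R=rot(best)
robot.goto(W3(-.085,.0315,.25),R); st()
robot.move_linear(W3(-.085,.0315,ZP),R,vel=.12)
robot.wait(.2); st()
print(robot.move_linear(W3(-.029,.0315,ZP),vel=.04,max_force=15)); st()
robot.move_linear(W3(-.075,.0315,ZP),vel=.1); look(); st()
c=optics.capture("scene"); cv2.imwrite("pics/s1.png",cv2.resize(c["pixels"][100:300,150:400,::-1],None,fx=3,fy=3))
E
```

```text
k 0
t 3.17 tcp [-84.9  31. ] 0.25 F [0.3 0.2 0.5]
t 4.52 tcp [-84.7  31.6] 0.131 F [-0.1  0.4 -0.7]
False
t 6.07 tcp [-29.1  31.5] 0.13 F [-0.5  0.2  0.5]
top 132 [-2.7 32.4]
scene 117 [-3.3 30.8]
t 6.78 tcp [-74.2  31.6] 0.13 F [ 0.6  0.  -0.4]
```

View pics/s1.png

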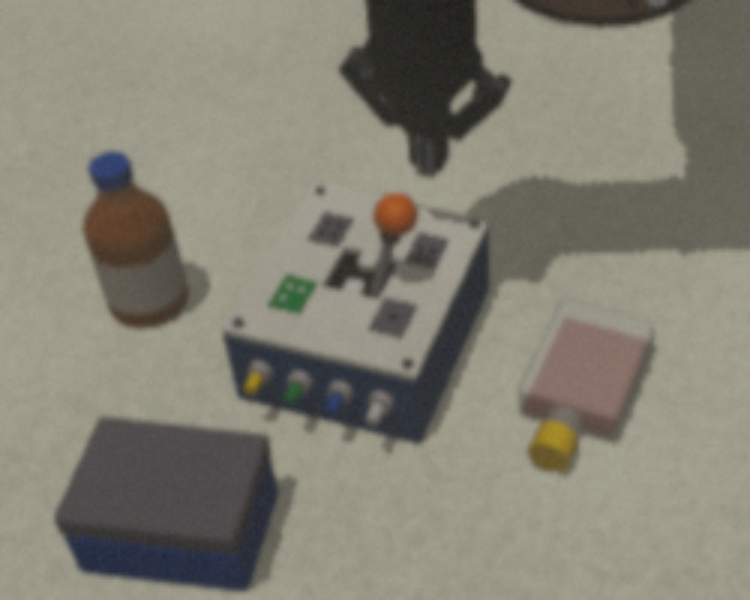

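The knob, at (397,213) in this crop, now stands at the cross channel, about 3 mm short of its middle. I'll nudge it the last 3 mm, then push it across.

Run:
```python
from h import *
robot.move_linear(W3(-.0262,.0315,ZP),vel=.06,max_force=15); st()
robot.move_linear(W3(-.06,.0315,ZP),vel=.1)
robot.move_linear(W3(-.06,.0315,.2),vel=.15)
robot.move_linear(W3(0,.085,.2),vel=.15); look()
robot.move_linear(W3(0,.085,ZP),vel=.12); robot.wait(.2); st()
print(robot.move_linear(W3(0,-.002,ZP),vel=.04,max_force=15)); st()
robot.move_linear(W3(0,.06,ZP),vel=.1); look(); st()
c=optics.capture("scene"); cv2.imwrite("pics/s2.png",cv2.resize(c["pixels"][100:300,150:400,::-1],None,fx=3,fy=3))
```

```text
t 7.79 tcp [-26.4  31.4] 0.13 F [ 0.1 -1.3 -1.1]
top 0 None
scene 114 [ 0.  30.6]
t 10.62 tcp [ 0.5 85.1] 0.131 F [-0.3  1.4 -0.2]
False
t 12.94 tcp [-0.1 -2. ] 0.13 F [-0.2  0.3 -0.6]
top 0 None
scene 113 [  0.1 -32.3]
t 13.81 tcp [-0.1 59.6] 0.13 F [-0.4  0.2 -0.4]
```

View pics/s2.png

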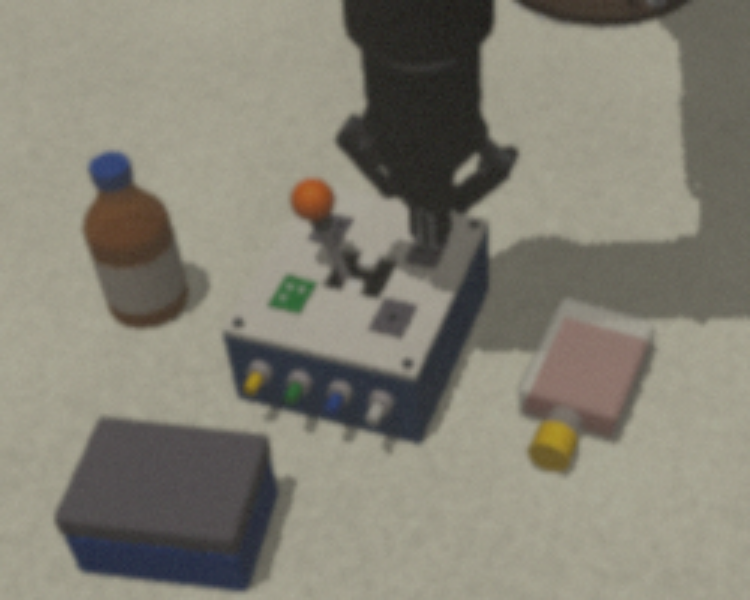

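The knob, at (313,200) in this crop, is now in the right leg in line with the cross channel. Next is the forward push.

Run:
```python
from h import *
robot.move_linear(W3(0,.06,.2),vel=.15)
robot.move_linear(W3(-.07,-.0322,.2),vel=.15)
robot.move_linear(W3(-.07,-.0322,ZP),vel=.12); robot.wait(.2); st()
print(robot.move_linear(W3(.005,-.0322,ZP),vel=.05,max_force=20)); st()
print(robot.move_linear(W3(.022,-.0322,ZP),vel=.02,max_force=12)); st()
robot.move_linear(W3(-.07,-.0322,ZP),vel=.1)
robot.move_linear(W3(-.09,-.0322,.25),vel=.15); robot.wait(.3); look(); st()
c=optics.capture("scene"); cv2.imwrite("pics/s3.png",cv2.resize(c["pixels"][100:300,150:400,::-1],None,fx=3,fy=3))
```

```text
t 16.33 tcp [-69.5 -32.1] 0.131 F [-0.4  0.8  0.1]
False
t 17.98 tcp [  4.9 -32.2] 0.13 F [-1.3 -0.5 -0.6]
True
t 18.5 tcp [ 10.  -32.4] 0.129 F [-3.2  1.5  1.3]
top 115 [ 37.6 -29.9]
scene 115 [ 36.1 -31.7]
t 20.8 tcp [-90.  -32.2] 0.25 F [-0.3  0.   0.3]
```

View pics/s3.png

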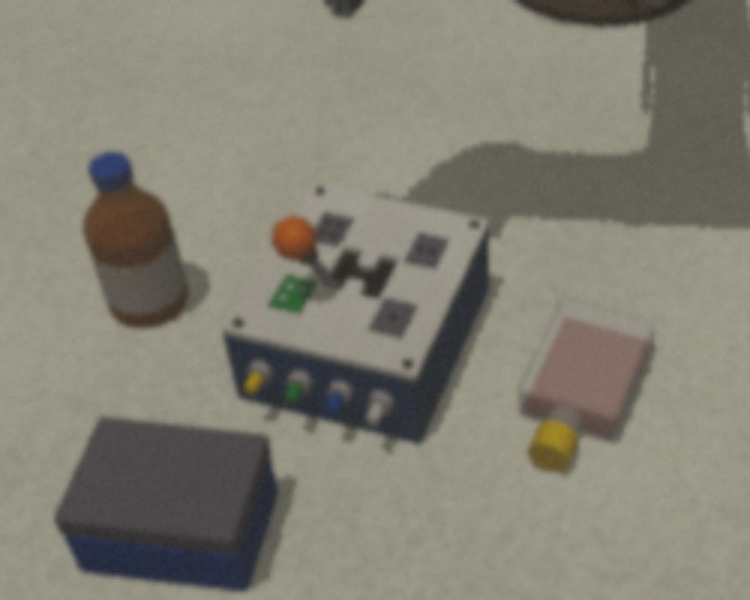

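The lever now leans forward beside the green field, with the knob at (294,238) in this crop and about 37 mm forward. I'll push once more, slightly harder, to check that it is against the stop.

Run:
```python
from h import *
robot.move_linear(W3(-.07,-.0322,ZP),vel=.15)
robot.move_linear(W3(0.003,-.0322,ZP),vel=.08,max_force=20); robot.wait(.2); st()
print(robot.move_linear(W3(.022,-.0322,ZP),vel=.012,max_force=22)); st()
robot.move_linear(W3(-.07,-.0322,ZP),vel=.1)
robot.move_linear(W3(-.09,-.0322,.25),vel=.15); robot.wait(.3); look();look(); st()
```

```text
t 23.07 tcp [  2.7 -32.2] 0.13 F [-0.4 -0.  -0.5]
True
t 24.14 tcp [ 10.4 -32.6] 0.129 F [-3.1  1.8  2.2]
top 125 [ 37.3 -29.9]
scene 123 [ 36.5 -31.8]
top 123 [ 36.8 -30.9]
scene 113 [ 36.4 -32.6]
t 26.56 tcp [-90.  -32.2] 0.25 F [-0.2  0.3  0.2]
```

```bash
python3 -c "
from h import *
print(robot.hand_in())"
```

```text
the job is handed in; nothing more can be done
None
```

The lever is fully home in the green third slot: the last push, stopped at about 22 N, moved it no further. The job was handed in at about 27 s with the arm clear, and the arm never went near the bottle, flask or tip box.

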